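# Tighten the optical port's lock ring with the pin spanner and cap it

### The job

Take the larger pin spanner from the rack, set both of its prongs in the two holes of the lock ring in the optical port, and only then turn the ring clockwise (seen from above) until it is fully home. Then lay the spanner back across the rack's two rails, beside the smaller one, put the black dust cap fully down on the port's tube, and let go. Leave everything else, the smaller spanner included, where it stands.

Things in the scene. Friction and masses are not known exactly. Their poses are not given: they have to be found in the camera images.
- spanner_grip (a point): Larger pin spanner, 0.3-0.6 kg: steel cross bar 170 long, 14 wide, 14 high; on its middle an upright dark grip plate (50 along the bar, 14 thick, 48 high). This point is the plate's centre, 38 mm above the bar's underside, 56 mm above the prong tips; grip across the 14 mm. x: across the bar, y: along it, z: up. A half turn about z changes nothing. Starts lying across the rack's rails.
- spanner_pin_a (a point): Tip of one of the larger spanner's two round prongs (8 mm diameter, rounded tip), which point down 18 mm from the bar, 34 mm either side of its middle; this one is towards the spanner's +y.
- spanner_pin_b (a point): Tip of the other prong, 34 mm along -y from its middle.
- small_spanner_grip (a point): Similar but smaller spanner that does not fit (bar 128 long, prongs 6 mm in diameter, 22 mm either side of the middle), on the same rack about 90 mm beside the larger one, in either order; same bar section and grip plate. This point is its plate's centre, 56 mm above its prong tips; same axes. To be left where it is.
- rack_top (a point): Fixed aluminium rack: base plate 190 x 124 x 6 with two rails, 8 wide, along x, 54 mm either side of the middle, tops 30 mm above the table. This point: rack's middle at the height of the rail tops. x: along the rails, y: across, z: up. Spanners lie with the bar across both rails (along y), prongs hanging between them, at about 45 mm either side of the middle along x.
- port_rim (a point): Optical port fixed to the table: a black upright tube of 112 mm outer and 104 mm inner diameter on an aluminium base plate 150 x 150 x 12. This point is the centre of the tube's flat top rim, 90 mm above the table. z: up.
- ring_top (a point): The lock ring, a steel ring of 100 mm outer and 36 mm inner diameter inside the top of the tube; this point is the centre of its flat top face, 4 mm below the tube's rim (86 mm above the table). Its x axis runs through the two holes and turns with the ring; z: up.
- hole_a (a point): Centre of the mouth of one of the ring's two round holes (12 mm diameter, 15 mm deep, blind), 34 mm from the ring's centre along its +x. With the prongs fully in (14 mm deep) the spanner's bar rests across the tube's rim, which keeps it level while it turns.
- hole_b (a point): Centre of the mouth of the other hole, 34 mm from the ring's centre along its -x.
- lock_ring (a joint): Angle of the lock ring, rad: grows as it is tightened, turning clockwise seen from above; starts between 0 and 0.4, hard stop (fully home) at 1.2. Steady friction of about 0.12 N m, a little more when turned fast; stays where it is left and does not move up or down. Prongs have 2 mm of play in the holes, so the spanner turns about 0.06 rad before the ring follows.
- cap_knob (a point): Black dust cap, 0.1-0.2 kg: round lid 125 mm in diameter, 20 high (skirt 16 deep, 118 mm inner diameter), with a round knob 40 high, 32 mm in diameter where gripped. Starts skirt down on the table. This point is the knob's centre: 40 mm above the skirt's lower edge, 20 above the lid's top, 24 above the lid's underside, which rests on the tube's rim. z: up.
- cap_seat (a point): Centre of the underside of the cap's lid, 24 mm below the knob's centre; it comes to the centre of the tube's rim when the cap is on.
- white_bottle: White plastic bottle, 64 mm diameter, 160 high; origin at the centre of its underside. A bystander.
- amber_bottle: Small amber glass jar, 44 mm diameter, 90 high, standing close beside the cap; origin at the centre of its underside. A bystander.
- slide_box: Box for slides, 73 x 103, 45 high; origin at the centre of its underside. A bystander.
- filter_cube: Black filter cube of 45 mm, standing close beside the cap; origin at the centre of its underside. A bystander.
- objective: Brass microscope objective standing on end, 36 mm diameter, 52 high; origin at the centre of its underside. A bystander.
- mouse: Black computer mouse, 105 x 62, 34 high; origin at the centre of its underside. A bystander.
- screwdriver: Screwdriver lying on the table, 180 long; origin under its middle, along its x. A bystander.
- spanner: The larger spanner as a body (its origin lies midway between the prong tips). Hold it with a moderate grip of about 40 N: squeezed much harder (90 N) the plate chatters between the pads while turning and the prongs can ride up out of the holes.
- dust_cap: The dust cap as a body (origin at the centre of its skirt's lower edge).
Mind the look-alikes: they are no part of the job. Leave any purple or yellow look-alike of the dust_cap alone.

How it is judged:
By the outcome, as a careful person would: the job done as asked, in the order asked, and still so for the second after the job is handed in, with the robot touching nothing.
It also fails if it takes over 72 s, if anything falls off the work surface, if the arm or the gripper's body presses on something with over 40 N, if the wrist force passes 120 N, or if a joint passes its speed limit or range.

### The arm

A 7-joint arm with a two-finger parallel gripper is mounted at the origin on the work surface. World frame = base frame: x ahead of the robot, y to its left, z up, the work surface at z = 0. Lengths are in m, angles in rad, forces in N, time in s.
With the tool pointing down it reaches from about 0.425 to 0.925 m from the base axis. Payload 6.8 kg.
Tool frame: the origin (TCP) lies between the finger pads; the fingertips stand 22 mm ahead of it and the grasp point (between the pads) lies 3 mm ahead of it; z points along the fingers, y is the direction in which the jaws open and shut (so a half turn about z gives the same grasp; the last joint's range is limited). The gripper opens to 85 mm and grips with 20 to 120 N. Pads are 22 mm wide; open, the fingers measure 114 mm over their backs; the gripper's body (76 mm by 85 mm) begins 54 mm behind the grasp point. The pads swing forward as they close: fully open they stand 13 mm farther back than shut.
Start: joints at [1.233, 0.477, 0.022, 1.555, -0.011, 1.109, -0.083], TCP at [0.154, -0.657, 0.253] pointing down, gripper open.
Joint ranges: [-2.96, 2.96], [-0.34, 2.1], [-1.41, 1.46], [0.24, 2.44], [-1.37, 4.51], [0.17, 1.92], [-2.96, 2.96]. Speed limits (rad/s): [2.39, 2.39, 3.14, 3.14, 3.14, 3.14, 3.14].

### API

Orientations are given as a unit quaternion [w, x, y, z].
In Python, from station import bot gives the robot as it stands. The module is installed in compiled form; this text tells all that it offers.
- The arm moves only by the tool drive_tool, never from a script. Its argument "series" is one flat list of numbers, 7 for each row, row after row: the opening, from -1 (shut) to 1 (fully open), then the shift along the tool's x, y, z in mm, then the turn, a rotation vector about the tool's x, y, z in rad. In form: [jaw, x, y, z, wx, wy, wz, jaw, x, y, z, wx, wy, wz, ...]. A call has 1 to 12 rows; each row shifts and turns the commanded pose from where the row before left it, along the tool's axes as they then stand; what a row does not reach is not made up. A row lasts 1/8 s, in which the tool goes at most 62.5 mm and 10.7 degrees, less where a joint would pass 70% of its speed; a pose out of reach is approached as far as the arm can. A call with a gripper value outside its range is refused whole. The fingers move at their own pace and stop on an object; "force" is the grip in N (left out, the last holds). Time passes only in rows, so rows that do not move let the fingers close. It gives the time, the measured TCP pose, the force and the opening at its end, in the units of the state.
- bot.get_obs(): the state, without advancing time (a new reading comes with each control period).
- bot.read_camera(name): name is "scene" or "top" or "wrist"; returns a dict with "pixels" (420x560x3 uint8, blue, green, red), "camera_matrix" (3x3 intrinsics, pixels), "rvec" (rotation vector, rad) and "tvec" (3), from world to camera coordinates, as OpenCV has them. Camera axes: x right, y down, z forward; pixel columns grow to the right and rows downward; lengths in m; the calibration is good to about 2 mm. A picture is of the moment at which its call begins. There is no depth.
- bot.hand_in(): hands the job in, once; it reports no verdict.
The state is a dict: "t": time; "q": joint angles; "joint_vel": joint speeds; "joint_torque": joint torques, N m; "eef_pos": TCP position; "tool_rot": TCP orientation; "contact_force": force on the tool from outside, world axes, zero at the start; "torque": the same for the moment, N m; "gripper_width": opening from 0.0 (shut) to 1.0 (fully open).
Only numpy, scipy, OpenCV 4.12 (cv2) and the standard library are available. Lean on these libraries where they do the work, as an engineer would, in place of code of your own. Each camera call takes 0.05 s, during which the arm holds its last target. There are 200 camera calls.

## Working session

There is one attempt and no reset: what is moved stays moved. The work goes in short steps, Python scripts to look and compute and a tool call to move; the robot and the scene stay as the last step left them, time stands still between calls to the robot, and variables do not carry over. Pictures are saved under pics/ and viewed, about 8 in all and at most 12, crops included, and the job is handed in when it is done.

Besides the shell and the picture viewer there is one more tool, called after "Emit:" in YAML: its name, and indented under it one key for each argument. drive_tool: Moves the arm, as the interface text tells. Its arguments: {"type":"object","properties":{"series":{"type":"array"},"force":{"type":"number"}},"required":["series"]}

```bash
mkdir -p pics
cat > h.py <<'E'
import numpy as np, cv2
from station import bot
def cam(n):
    c=bot.read_camera(n); R=cv2.Rodrigues(np.array(c['rvec'],float))[0]
    return c['pixels'],np.array(c['camera_matrix'],float),R,np.array(c['tvec'],float).ravel()
def back(px,z,c):
    _,K,R,t=c; o=-R.T@t; d=R.T@np.linalg.inv(K)@np.array([px[0],px[1],1.]); return o+d*(z-o[2])/d[2]
def proj(P,c):
    _,K,R,t=c; p=K@(R@np.array(P,float)+t); return p[:2]/p[2]
E
python3 - <<'E'
from h import *
import pickle
d={}
for n in ('scene','top'):
    d[n]=cam(n); cv2.imwrite(f'pics/{n}0.png',d[n][0]); print(n,-d[n][2].T@d[n][3],d[n][1][0,0])
pickle.dump(d,open('c0.pkl','wb'))
print(bot.get_obs())
E
```

```text
scene [ 1.27130895 -0.12990919  0.73528548] 392.06103404249
top [0.25644827 0.05915809 1.40476129] 517.2736663642149
{'t': 0.1, 'q': array([ 1.2328889 ,  0.47773828,  0.02235255,  1.55634437, -0.01146779,
        1.10931054, -0.0831338 ]), 'joint_vel': array([ 0.00041921, -0.00243958, -0.00088635, -0.00411086,  0.00084321,
        0.00130649, -0.00053808]), 'joint_torque': array([ 3.29692208e-03, -5.97762144e+01,  1.61303803e+00, -2.81957334e+01,
        1.27452443e-02,  4.99940623e-03,  2.62388255e-05]), 'eef_pos': array([ 0.15362217, -0.65677511,  0.2524126 ]), 'tool_rot': array([-8.18085495e-04,  9.93405946e-01,  1.14646967e-01, -1.72743563e-04]), 'contact_force': array([-0.51698   , -0.20912855, -0.21037256]), 'torque': array([-0.06678873,  0.00234217, -0.0136961 ]), 'gripper_width': 1.00278009853288}
```

View pics/top0.png

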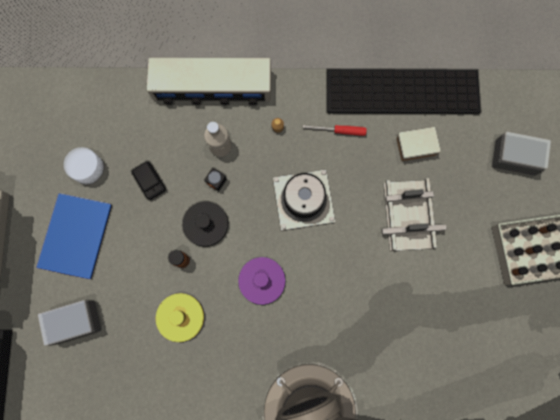

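View pics/scene0.png

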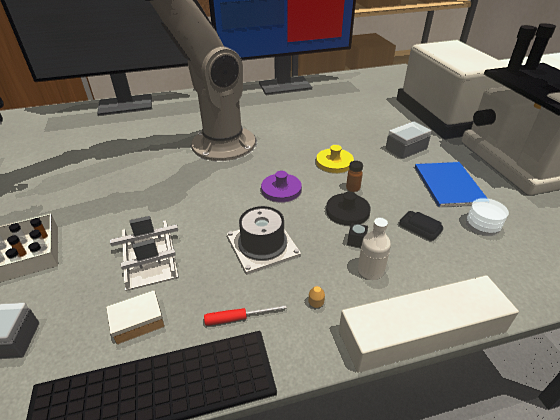

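The top view (column, row) shows these candidates:
- **Spanners:** two on the rack. The bar at (415,229), spanning columns 385–445, is the longer one. The one at (410,195) is shorter.
- **Port:** (305,195).
- **Caps:** black at (205,224), purple at (262,280) and yellow at (180,318). I want the black one. The amber jar (179,259) and filter cube (215,179) stand close to it.

I'll check the choice in one close crop.

Run:
```python
from h import *
import pickle
d=pickle.load(open('c0.pkl','rb')); c=d['top']; im=c[0]
cr=im[165:260,265:455]; cr=cv2.resize(cr,None,fx=4,fy=4,interpolation=cv2.INTER_CUBIC)
cr2=cv2.resize(im[165:280,160:260],None,fx=2,fy=2,interpolation=cv2.INTER_CUBIC)
out=np.zeros((600,760,3),np.uint8); out[:380]=cr; 
s=d['scene'][0][190:300,80:300]; s=cv2.resize(s,None,fx=2,fy=2,interpolation=cv2.INTER_CUBIC)
out[380:600,:440]=s; out[380:600,460:660]=cr2[:220]
cv2.imwrite('pics/crop1.png',out)
for n,p,z in (('large',(415,229),.06),('small',(411,195),.06),('port',(305,195),.09),('cap',(205,224),.02)):
    P=back(p,z,c); print(n,P.round(4),np.hypot(P[0],P[1]).round(3))
```

```text
large [ 0.4647 -0.2752  0.06  ] 0.54
small [ 0.5561 -0.2685  0.06  ] 0.617
port [0.5481 0.0143 0.09  ] 0.548
cap [0.4819 0.2834 0.02  ] 0.559
```

View pics/crop1.png

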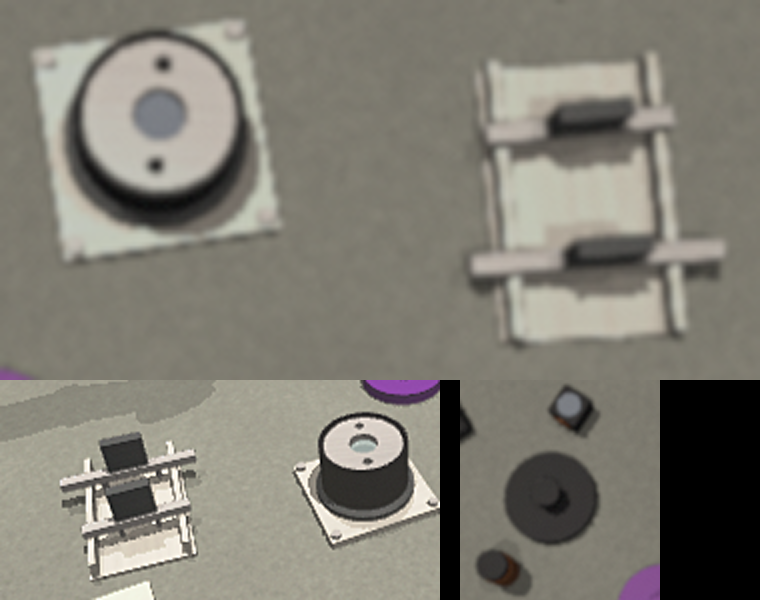

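```bash
cat >> h.py <<'E'
from scipy.spatial.transform import Rotation as Ro
def down(a): # tool z down, tool y at world angle a
    y=np.array([np.cos(a),np.sin(a),0]); z=np.array([0,0,-1.]); return Ro.from_matrix(np.c_[np.cross(y,z),y,z])
def cur():
    o=bot.get_obs(); q=np.array(o['tool_rot']); return o,np.array(o['eef_pos']),Ro.from_quat(q[[1,2,3,0]])
def plan(wps,jaw):
    """wps: (pos, angle, rows); prints rows of the tool-frame shifts (mm) and turns"""
    _,p,R=cur()
    for P,a,n in wps:
        T=down(a); rv=(R.inv()*T).as_rotvec(); step=Ro.from_rotvec(rv/n); d=(np.array(P)-p)/n
        for i in range(n):
            s=R.inv().apply(d)*1000
            print([jaw]+[round(float(v),1) for v in s]+[round(float(v),4) for v in rv/n]); R=R*step
        p=np.array(P); R=T
def yaw(R): y=R.apply([0,1,0]); return np.arctan2(y[1],y[0])
E
python3 - <<'E'
from h import *
import pickle
d=pickle.load(open('c0.pkl','rb')); c=d['top']
u=lambda x,y:((x-1.5)/4+265,(y-1.5)/4+165)
B=lambda x,y,z:back(u(x,y),z,c)
e1=B(472,264,.044);e2=B(725,249,.044);v=e2-e1
print('bar',e1,e2,np.linalg.norm(v),(e1+e2)/2,'across ang',np.arctan2(v[1],v[0])+np.pi/2)
h1=B(162,64,.086);h2=B(156,166,.086);print('holes',h1,h2,np.linalg.norm(h1-h2),(h1+h2)/2,np.arctan2(*(h1-h2)[[1,0]]))
print('ringbore',B(160,113,.086))
k=lambda x,y,z:back(((x-460)/2+160,(y-380)/2+165),z,c)
print('cap',k(551,497,.02),'knob',k(547,493,.06),'jar',k(497,567,.09),'cube',k(569,404,.045))
P=(e1+e2)/2; plan([((P[0],P[1],.25),np.arctan2(v[1],v[0])+np.pi/2,9)],1)
E
```

```text
bar [ 0.46241314 -0.19310114  0.044     ] [ 0.4733019  -0.36132511  0.044     ] 0.16857600167714856 [ 0.46785752 -0.27721312  0.044     ] across ang 0.0646376131319295
holes [0.58765369 0.01380634 0.086     ] [0.51939621 0.01783969 0.086     ] 0.0683765480681925 [0.55352495 0.01582302 0.086     ] -0.059021521736470316
ringbore [0.55470064 0.01517759 0.086     ]
cap [0.48323862 0.28209256 0.02      ] knob [0.48200487 0.28111951 0.06      ] jar [0.38126895 0.33639461 0.09      ] cube [0.60699597 0.25812125 0.045     ]
[1, 43.6, -33.1, 0.3, -0.0002, -0.0001, -0.1562]
[1, 48.2, -25.9, 0.3, -0.0002, -0.0001, -0.1562]
[1, 51.7, -18.1, 0.3, -0.0002, -0.0001, -0.1562]
[1, 53.9, -9.9, 0.3, -0.0002, -0.0001, -0.1562]
[1, 54.7, -1.4, 0.3, -0.0002, -0.0001, -0.1562]
[1, 54.3, 7.2, 0.3, -0.0002, -0.0001, -0.1562]
[1, 52.5, 15.5, 0.3, -0.0002, -0.0001, -0.1562]
[1, 49.4, 23.5, 0.3, -0.0002, -0.0001, -0.1562]
[1, 45.2, 30.9, 0.3, -0.0002, -0.0001, -0.1562]
```

Emit:
drive_tool:
  series: [1, 44, -33, 0, 0, 0, -0.156, 1, 48, -26, 0, 0, 0, -0.156, 1, 52, -18, 0, 0, 0, -0.156, 1, 54, -10, 0, 0, 0, -0.156, 1, 55, -1, 0, 0, 0, -0.156, 1, 54, 7, 0, 0, 0, -0.156, 1, 52, 15, 0, 0, 0, -0.156, 1, 49, 24, 0, 0, 0, -0.156, 1, 45, 31, 0, 0, 0, -0.156, 1, 0, 0, 0, 0, 0, 0, 1, 0, 0, 0, 0, 0, 0]
  force: 40

```text
t: 1.48
eef_pos: [0.4682, -0.2792, 0.2529]
tool_rot: [-0.0, 0.685, 0.729, -0.0]
contact_force: [-0.5, 0.5, 0.0]
gripper_width: 1.003
```

Run:
```python
from h import *
import pickle
c=cam('wrist'); pickle.dump(c,open('w1.pkl','wb')); cv2.imwrite('pics/w1.png',c[0])
o,p,R=cur(); print(p,yaw(R),o['q'],'cam',-c[2].T@c[3])
for P in ((.4679,-.2772,.044),(.4624,-.1931,.044),(.4733,-.3613,.044)): print(proj(P,c))
```

```text
[ 0.46771793 -0.27995916  0.25289521] 0.06058248976842158 [ 0.78904119  0.29920434 -0.44090203  1.84355773  0.14785309  1.03185384
  0.34958593] cam [ 0.46345435 -0.21082853  0.37245818]
[278.62160406 178.3951828 ]
[278.33522208  82.78716925]
[278.77068289 261.63837544]
```

View pics/w1.png

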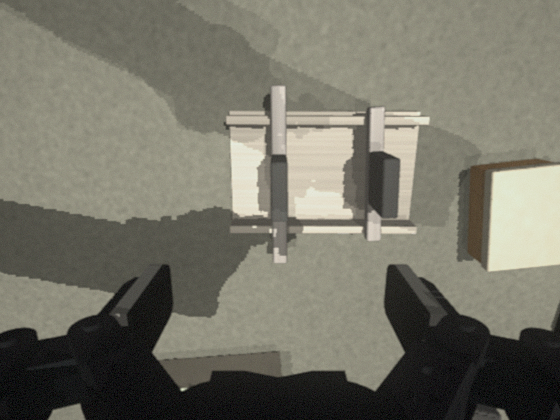

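The wrist view confirms the choice. The larger spanner's bar is at column 279, rows 86–262, and the smaller one is at column 375, rows 107–240. My projection predicted column 278.6, rows 83–262.

Run:
```python
from h import *
import pickle
c=pickle.load(open('w1.pkl','rb'))
a=back((279,86),.044,c);b=back((279.5,262),.044,c);m=(a+b)/2;v=b-a
print(a,b,np.linalg.norm(v),m,np.arctan2(v[1],v[0])+np.pi/2)
m=(m+np.array([.4679,-.2772,0]))/2; print(m)
plan([((*m[:2],.10),.0635,4),((*m[:2],.072),.0635,2)],1)
```

```text
[ 0.46314043 -0.19570174  0.044     ] [ 0.47404909 -0.36164562  0.044     ] 0.16630203893735593 [ 0.46859476 -0.27867368  0.044     ] 0.06564263524404845
[ 0.46824738 -0.27793684  0.022     ]
[1, 0.5, 0.2, 38.2, -0.0003, 0.0, -0.0007]
[1, 0.5, 0.2, 38.2, -0.0003, 0.0, -0.0007]
[1, 0.5, 0.2, 38.2, -0.0003, 0.0, -0.0007]
[1, 0.5, 0.2, 38.2, -0.0003, 0.0, -0.0007]
[1, 0.0, 0.0, 14.0, 0.0, 0.0, 0.0]
[1, 0.0, 0.0, 14.0, 0.0, 0.0, 0.0]
```

Emit:
drive_tool:
  series: [1, 0.5, 0, 38, 0, 0, 0, 1, 0.5, 0, 38, 0, 0, 0, 1, 0.5, 0, 38, 0, 0, 0, 1, 0.5, 0.5, 38, 0, 0, 0, 1, 0, 0, 14, 0, 0, -0.003, 1, 0, 0, 14, 0, 0, 0, -1, 0, 0, 0, 0, 0, 0, -1, 0, 0, 0, 0, 0, 0, -1, 0, 0, 0, 0, 0, 0, -1, 0, 0, 0, 0, 0, 0, -1, 0, 0, 0, 0, 0, 0, -1, 0, 0, 0, 0, 0, 0]
  force: 40

```text
t: 3.02
eef_pos: [0.4695, -0.277, 0.0739]
tool_rot: [0.0, 0.683, 0.73, 0.0]
contact_force: [-1.3, 0.2, 5.9]
gripper_width: 0.158
```

Emit:
drive_tool:
  series: [-1, 0, 0, 0, 0, 0, 0, -1, 0, 0, 0, 0, 0, 0, -1, 0, 0, -15, 0, 0, 0, -1, 0, 0, -30, 0, 0, 0, -1, 0, 0, -40, 0, 0, 0, -1, 0, 0, -40, 0, 0, 0, -1, 0, 0, 0, 0, 0, 0]
  force: 40

```text
t: 3.9
eef_pos: [0.4708, -0.2775, 0.2017]
tool_rot: [0.003, 0.683, 0.73, 0.001]
contact_force: [0.4, -0.3, -3.2]
gripper_width: 0.16
```

Run:
```python
from h import *
o,p,R=cur(); print(p,yaw(R),o['gripper_width'],o['contact_force'],o['torque'],o['q'])
# target: bar along hole line; hole line angle -0.059 -> tool y at -0.059+pi/2
plan([((.5535,.0158,.197),-0.059+np.pi/2,9)],-1)
```

```text
[ 0.47076301 -0.27750528  0.20169938] 0.06590047550319635 0.1603556462370035 [ 0.36919115 -0.28601587 -3.23163411] [-0.04863325 -0.0445192  -0.00583006] [ 0.77613498  0.35669835 -0.43957855  1.89718995  0.18886856  0.92158432
  0.31284418]
[-1, 31.9, 11.3, 0.5, 0.0002, 0.0007, -0.1607]
[-1, 29.7, 16.3, 0.5, 0.0002, 0.0007, -0.1607]
[-1, 26.7, 20.8, 0.5, 0.0002, 0.0007, -0.1607]
[-1, 23.0, 24.8, 0.5, 0.0002, 0.0007, -0.1607]
[-1, 18.8, 28.2, 0.5, 0.0002, 0.0007, -0.1607]
[-1, 14.0, 30.8, 0.5, 0.0002, 0.0007, -0.1607]
[-1, 8.9, 32.7, 0.5, 0.0002, 0.0007, -0.1607]
[-1, 3.6, 33.7, 0.5, 0.0002, 0.0007, -0.1607]
[-1, -1.9, 33.8, 0.5, 0.0002, 0.0007, -0.1607]
```

Emit:
drive_tool:
  series: [-1, 32, 11, 0.5, 0, 0, -0.161, -1, 30, 16, 0.5, 0, 0, -0.161, -1, 27, 21, 0.5, 0, 0, -0.161, -1, 23, 25, 0.5, 0, 0, -0.161, -1, 19, 28, 0.5, 0, 0, -0.161, -1, 14, 31, 0.5, 0, 0, -0.161, -1, 9, 33, 0.5, 0, 0, -0.161, -1, 4, 34, 0.5, 0, 0, -0.161, -1, -2, 34, 0.5, 0, 0, -0.16, -1, 0, 0, 0, 0, 0, 0, -1, 0, 0, 0, 0, 0, 0, -1, 0, 0, 0, 0, 0, 0]

```text
t: 5.4
eef_pos: [0.5502, 0.0169, 0.1932]
tool_rot: [-0.001, 0.03, 1.0, -0.0]
contact_force: [0.1, 0.8, -2.9]
gripper_width: 0.156
```

Run:
```python
from h import *
import pickle
d={n:cam(n) for n in ('wrist','scene','top')}; pickle.dump(d,open('c2.pkl','wb'))
o,p,R=cur(); print(p,yaw(R),o['q'],o['contact_force'])
out=np.zeros((600,800,3),np.uint8)
out[:420,:560]=d['wrist'][0]
out[420:600,:320]=cv2.resize(d['scene'][0][190:280,190:350],None,fx=2,fy=2,interpolation=cv2.INTER_CUBIC)
out[420:600,330:570]=cv2.resize(d['top'][0][155:230,255:355],None,fx=2.4,fy=2.4,interpolation=cv2.INTER_CUBIC)
cv2.imwrite('pics/c2.png',out)
c=d['wrist']
for P in ((.5877,.0138,.086),(.5194,.0178,.086),(.5535,.0158,.09)): print('pred',proj(P,c))
b=lambda y,z:p+R.apply([y,0,p[2]-z])*[1,1,0]-[0,0,p[2]-z]
for s in (-1,1):
  a=R.apply([s,0,0]); 
  for n,l,dz in (('tip',.034,.0619),('end',.085,.0619-.018-.014)): print(n,s,{k:proj(p+a*l-[0,0,dz],d[k]).round(1) for k in d})
```

```text
[0.55057088 0.0174766  0.19368203] 1.512276759783917 [ 0.49450111  0.46215932 -0.81703759  1.87187154  0.40257222  0.98066409
  1.0123234 ] [-0.36811239  0.30264193 -3.41965879]
pred [278.367588   266.27631763]
pred [278.28661574 168.0021952 ]
pred [278.32896231 220.88847103]
tip -1 {'wrist': array([281.1, 296.2]), 'scene': array([263.7, 214.7]), 'top': array([305.1, 177.4])}
end -1 {'wrist': array([281.5, 415.9]), 'scene': array([267.3, 218.5]), 'top': array([306.7, 154.4])}
tip 1 {'wrist': array([281.3, 177.8]), 'scene': array([258.9, 197.3]), 'top': array([303.5, 203.6])}
end 1 {'wrist': array([282.2,  64.8]), 'scene': array([255. , 175.3]), 'top': array([302.8, 221.5])}
```

View pics/c2.png

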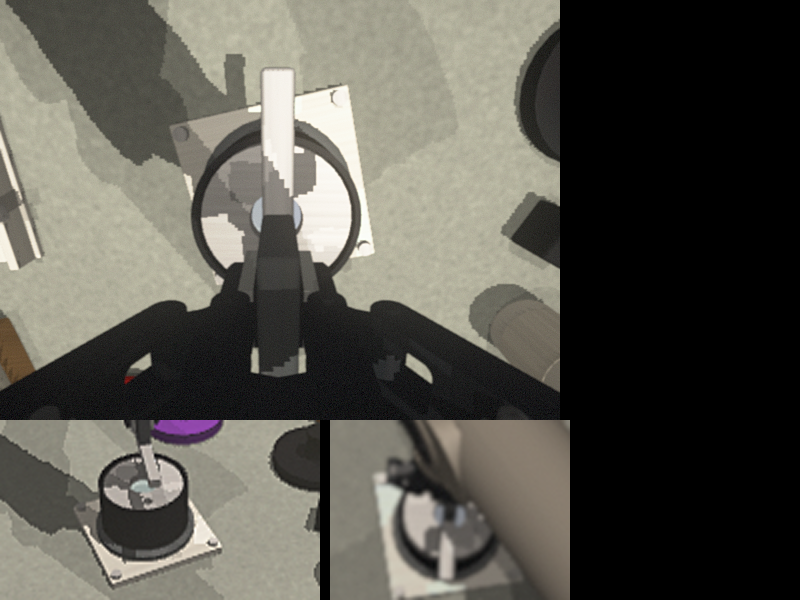

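Run:
```python
from h import *
import pickle
d=pickle.load(open('c2.pkl','rb')); c=d['wrist']; p=np.array([.55057,.01748,.19368])
e=back((278,69),p[2]-.0299,c); print('end',e,'centre~',e[:2]+.085*np.array([np.cos(-.059),np.sin(-.059)]))
g=cv2.cvtColor(c[0],cv2.COLOR_BGR2GRAY)
for r in (180,200,215,230): print(r,g[r,186:212].tolist(),g[r,340:368].tolist())
s=d['scene'][0]; im=c[0].copy(); im=cv2.resize(im[50:290,175:375],None,fx=2.5,fy=2.5,interpolation=cv2.INTER_CUBIC)
for r in (.052,.056):
  pts=np.array([proj((.5535+r*np.cos(t),.0158+r*np.sin(t),.09),c) for t in np.linspace(0,6.28,90)])
  cv2.polylines(im,[((pts-[175,50]+.5)*2.5).astype(int)],True,(0,0,255) if r<.055 else (0,255,0),1)
k=cv2.resize(s[180:260,230:290],None,fx=5,fy=5,interpolation=cv2.INTER_CUBIC)
for r in (.052,.056):
  pts=np.array([proj((.5535+r*np.cos(t),.0158+r*np.sin(t),.09),d['scene']) for t in np.linspace(0,6.28,90)])
  cv2.polylines(k,[((pts-[230,180]+.5)*5).astype(int)],True,(0,0,255) if r<.055 else (0,255,0),1)
for P in ((.5877,.0138,.086),(.5194,.0178,.086)): cv2.circle(k,tuple(((proj(P,d['scene'])-[230,180]+.5)*5).astype(int)),2,(255,0,0),-1)
out=np.zeros((600,800,3),np.uint8); out[:,:500]=im; out[:400,500:]=k; cv2.imwrite('pics/c3.png',out)
```

```text
end [0.46713996 0.02073935 0.16378   ] centre~ [0.55199206 0.01572726]
180 [221, 229, 229, 229, 232, 202, 137, 119, 125, 123, 130, 125, 113, 78, 50, 43, 41, 42, 38, 43, 43, 39, 30, 47, 73, 100] [253, 233, 151, 79, 68, 80, 91, 96, 95, 94, 87, 96, 157, 231, 250, 248, 247, 246, 247, 247, 248, 244, 224, 181, 171, 172, 171, 166]
200 [151, 150, 153, 156, 160, 165, 142, 74, 40, 40, 41, 43, 39, 36, 38, 42, 60, 94, 110, 114, 110, 112, 115, 110, 110, 109] [245, 246, 247, 246, 247, 246, 247, 249, 245, 191, 100, 57, 73, 80, 89, 91, 94, 91, 98, 161, 236, 253, 252, 251, 250, 242, 216, 183]
215 [147, 152, 152, 155, 129, 76, 49, 50, 51, 45, 49, 41, 47, 48, 53, 83, 103, 109, 109, 111, 112, 111, 116, 112, 109, 118] [241, 241, 240, 241, 242, 240, 240, 240, 241, 243, 224, 141, 75, 65, 65, 80, 91, 85, 90, 81, 113, 200, 250, 252, 250, 251, 251, 247]
230 [161, 160, 159, 162, 158, 148, 108, 65, 58, 60, 61, 56, 46, 44, 39, 51, 104, 175, 212, 218, 212, 214, 215, 214, 212, 210] [248, 248, 248, 248, 249, 249, 249, 250, 246, 193, 102, 58, 64, 72, 84, 88, 87, 91, 87, 142, 233, 254, 252, 251, 251, 251, 251, 251]
```

View pics/c3.png

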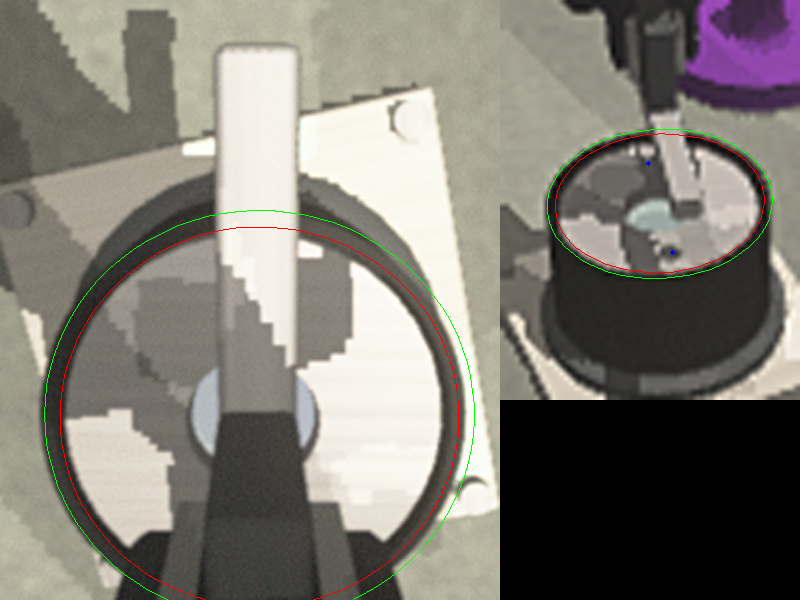

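In the scene crop, hole_a at (672,251) falls on its predicted dot, so the top and scene cameras agree. Forward kinematics and the wrist view both put the spanner about 1.7 mm too far in +y and 2 mm short in x.

Emit:
drive_tool:
  series: [-1, -2, -1.6, 10, 0, 0, 0, -1, 0, 0, 14, 0, 0, 0, -1, 0, 0, 10, 0, 0, 0, -1, 0, 0, 0, 0, 0, 0, -1, 0, 0, 0, 0, 0, 0, -1, 0, 0, 0, 0, 0, 0]

```text
t: 6.3
eef_pos: [0.553, 0.0168, 0.1603]
tool_rot: [0.0, 0.028, 1.0, 0.0]
contact_force: [0.6, 0.7, -3.1]
gripper_width: 0.155
```

Run:
```python
from h import *
o,p,R=cur(); print(p,yaw(R),o['contact_force'],o['torque'],R.as_rotvec())
print('tool-frame err to (.5528,.0159)',R.inv().apply(np.array([.5528,.0159,p[2]])-p)*1000)
```

```text
[0.55299442 0.01684372 0.16025435] 1.513962997479146 [ 0.63550139  0.66147233 -3.06286915] [ 0.0075122  -0.01881902  0.03598219] [8.92369001e-02 3.13945368e+00 1.37755648e-04]
tool-frame err to (.5528,.0159) [ 1.40500030e-01 -9.53242183e-01 -2.29149661e-04]
```

Emit:
drive_tool:
  series: [-1, 0, -0.8, 2, 0, 0, 0, -1, 0, 0, 4, 0, 0, 0, -1, 0, 0, 4, 0, 0, 0, -1, 0, 0, 3, 0, 0, 0, -1, 0, 0, 3, 0, 0, 0, -1, 0, 0, 0, 0, 0, 0]

```text
t: 7.05
eef_pos: [0.5524, 0.0159, 0.1435]
tool_rot: [-0.0, 0.028, 1.0, -0.0]
contact_force: [-0.2, -0.4, -3.0]
gripper_width: 0.157
```

Emit:
drive_tool:
  series: [-1, 0, 0, 3, 0, 0, 0, -1, 0, 0, 3, 0, 0, 0, -1, 0, 0, 3, 0, 0, 0, -1, 0, 0, 0, 0, 0, 0]

```text
t: 7.55
eef_pos: [0.5524, 0.0158, 0.1345]
tool_rot: [-0.0, 0.028, 1.0, -0.0]
contact_force: [-1.0, 0.6, -3.4]
gripper_width: 0.159
```

The prongs are in the holes with no contact force: tips at about z = 0.073, against the ring face at 0.086. I'll seat the bar on the rim.

Emit:
drive_tool:
  series: [-1, 0, 0, 1, 0, 0, 0, -1, 0, 0, 1, 0, 0, 0, -1, 0, 0, 0, 0, 0, 0, -1, 0, 0, 0, 0, 0, 0]

```text
t: 8.05
eef_pos: [0.5527, 0.016, 0.1339]
tool_rot: [0.0, 0.028, 1.0, -0.0]
contact_force: [-3.8, -1.3, 6.9]
gripper_width: 0.159
```

Emit:
drive_tool:
  series: [-1, 0, 0, 0, 0, 0, 0.06, -1, 0, 0, 0, 0, 0, 0.06, -1, 0, 0, 0, 0, 0, 0.06, -1, 0, 0, 0, 0, 0, 0.06, -1, 0, 0, 0, 0, 0, 0.06, -1, 0, 0, 0, 0, 0, 0]

```text
t: 8.8
eef_pos: [0.5533, 0.0157, 0.1339]
tool_rot: [0.001, 0.177, 0.984, -0.0]
contact_force: [-1.8, -0.6, 6.6]
gripper_width: 0.16
```

Run:
```python
from h import *
o,p,R=cur(); print(p,yaw(R),o['contact_force'],o['torque'],o['gripper_width'],o['q'])
```

```text
[0.55333108 0.0157357  0.13389139] 1.2141969089806206 [-1.84381839 -0.58164863  6.58024085] [-0.3772147   0.48236083 -0.06287801] 0.1600987623484382 [ 0.40086447  0.51928719 -0.69699014  1.91762585  0.43626973  0.85835292
  0.69121491]
```

Emit:
drive_tool:
  series: [-1, 0, 0, 0, 0, 0, 0.06, -1, 0, 0, 0, 0, 0, 0.06, -1, 0, 0, 0, 0, 0, 0.06, -1, 0, 0, 0, 0, 0, 0.06, -1, 0, 0, 0, 0, 0, 0.06, -1, 0, 0, 0, 0, 0, 0.06, -1, 0, 0, 0, 0, 0, 0.06, -1, 0, 0, 0, 0, 0, 0.06]

```text
t: 9.8
eef_pos: [0.5536, 0.0159, 0.1339]
tool_rot: [0.001, 0.406, 0.914, 0.0]
contact_force: [-0.9, -0.5, 5.9]
gripper_width: 0.159
```

Run:
```python
from h import *
o,p,R=cur(); print(p,yaw(R),o['contact_force'],o['torque'],o['gripper_width'],o['q'][6])
```

```text
[0.55359257 0.01590493 0.13392347] 0.7340358027631501 [-0.91862626 -0.45436205  5.8925057 ] [-0.31269227  0.23503861  0.42430292] 0.15923342182639286 0.27348643278352747
```

Emit:
drive_tool:
  series: [-1, 0, 0, 0, 0, 0, 0.04, -1, 0, 0, 0, 0, 0, 0.04, -1, 0, 0, 0, 0, 0, 0]

```text
t: 10.18
eef_pos: [0.5536, 0.016, 0.1339]
tool_rot: [0.001, 0.442, 0.897, 0.0]
contact_force: [0.0, -1.9, 4.9]
gripper_width: 0.159
```

Run:
```python
from h import *
o,p,R=cur(); print(p,yaw(R),o['contact_force'],o['torque'],o['gripper_width'],o['q'][6])
```

```text
[0.5536456  0.01596473 0.13390686] 0.6550237862189232 [ 0.01390308 -1.91844357  4.93851804] [-0.21326186  0.2327289   0.1350612 ] 0.15870086539271044 0.20482421565904876
```

Emit:
drive_tool:
  series: [-1, 0, 0, 0, 0, 0, 0.04, -1, 0, 0, 0, 0, 0, 0.04, -1, 0, 0, 0, 0, 0, 0.02, -1, 0, 0, 0, 0, 0, 0]

```text
t: 10.68
eef_pos: [0.5537, 0.016, 0.1339]
tool_rot: [0.001, 0.486, 0.874, 0.0]
contact_force: [-0.3, -1.9, 4.8]
gripper_width: 0.155
```

```bash
cat > s.py <<'E'
from h import *
o,p,R=cur(); print(p,yaw(R),o['contact_force'],o['torque'],o['gripper_width'],o['q'][6])
E
python3 s.py
```

```text
[0.55370923 0.01596223 0.13391677] 0.5554192720118564 [-0.29801579 -1.85404613  4.80244376] [-0.25635769  0.19936016  0.19973295] 0.15497130900072317 0.1180265084504782
```

Emit:
drive_tool:
  series: [-1, 0, 0, 0, 0, 0, 0.04, -1, 0, 0, 0, 0, 0, 0.04, -1, 0, 0, 0, 0, 0, 0.02, -1, 0, 0, 0, 0, 0, 0]

```text
t: 11.18
eef_pos: [0.5538, 0.016, 0.1339]
tool_rot: [0.001, 0.529, 0.849, 0.0]
contact_force: [-0.5, -1.6, 6.1]
gripper_width: 0.163
```

```bash
python3 s.py
```

```text
[0.55376592 0.01597197 0.13390454] 0.45616158328295675 [-0.52142865 -1.57384523  6.07004696] [-0.26094746  0.07909974  0.48420465] 0.16342087182892517 0.03121417217782822
```

Emit:
drive_tool:
  series: [-1, 0, 0, 0, 0, 0, 0.03, -1, 0, 0, 0, 0, 0, 0.03, -1, 0, 0, 0, 0, 0, 0, -1, 0, 0, 0, 0, 0, 0]

```text
t: 11.68
eef_pos: [0.5537, 0.016, 0.134]
tool_rot: [0.002, 0.552, 0.834, 0.0]
contact_force: [-0.4, -2.4, 6.2]
gripper_width: 0.158
```

```bash
python3 s.py
```

```text
[0.55374414 0.01598324 0.13399136] 0.40096057159241044 [-0.44307526 -2.44017531  6.19724092] [-0.64607568  0.13815835  1.97810782] 0.15832748801306992 -0.0185796480700068
```

Emit:
drive_tool:
  series: [-1, 0, 0, 0, 0, 0, 0.03, -1, 0, 0, 0, 0, 0, 0.03, -1, 0, 0, 0, 0, 0, 0, -1, 0, 0, 0, 0, 0, 0]

```text
t: 12.18
eef_pos: [0.5539, 0.0155, 0.1341]
tool_rot: [0.002, 0.576, 0.817, -0.0]
contact_force: [0.0, -4.7, 6.6]
gripper_width: 0.162
```

```bash
python3 s.py
python3 - <<'E'
from h import *
import pickle
d={n:cam(n) for n in ('wrist','scene')}; pickle.dump(d,open('c4.pkl','wb'))
out=np.zeros((600,800,3),np.uint8)
out[:,:500]=cv2.resize(d['wrist'][0][50:290,175:375],None,fx=2.5,fy=2.5,interpolation=cv2.INTER_CUBIC)
out[:400,500:]=cv2.resize(d['scene'][0][180:260,230:290],None,fx=5,fy=5,interpolation=cv2.INTER_CUBIC)
cv2.imwrite('pics/c4.png',out)
E
```

```text
[0.55387353 0.01550351 0.13406496] 0.34192126974124115 [ 0.04104008 -4.67858174  6.61052008] [-0.8355033   0.19428968  2.40850785] 0.16193050585961435 -0.07016031501176444
```

View pics/c4.png

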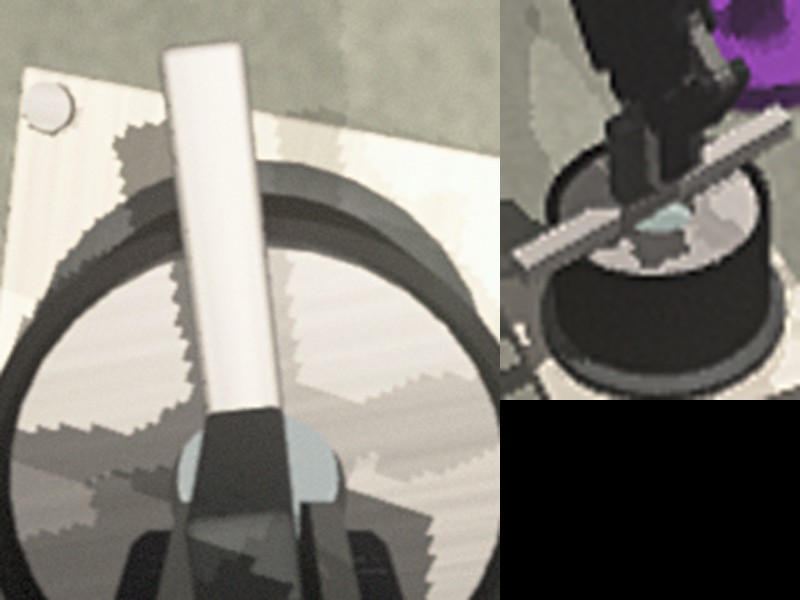

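Past yaw 0.45 the moment jumped from about 0.15 to 2.4 N m, so the ring is on its hard stop. The picture shows the bar still flat on the rim, but twisted a little in the pads. I'll measure that twist, let go, realign and re-grip so nothing drags the ring back.

Run:
```python
from h import *
import pickle
c=pickle.load(open('c4.pkl','rb'))['wrist']
u=lambda x,y:(x/2.5+175-.3,y/2.5+50-.3)
a=back(u(204,46),.104,c);b=back(u(243,408),.104,c);v=b-a
ang=np.arctan2(v[1],v[0]); o,p,R=cur()
print(a,b,'bar',ang,'tool y should be',ang+np.pi/2,'is',yaw(R),'centre',a+.085*v/np.linalg.norm(v))
```

```text
[0.51770623 0.08983969 0.104     ] [0.54296562 0.03613735 0.104     ] bar -1.1311412586063394 tool y should be 0.43965506818855715 is 0.34197209399413725 centre [0.55388455 0.01292332 0.104     ]
```

Emit:
drive_tool:
  series: [-0.2, 0, 0, 0, 0, 0, 0, -0.2, 0, 0, 0, 0, 0, 0, -0.2, 0, 0, 0, 0, 0, 0, -0.2, 0, 0, 0, 0, 0, -0.05, -0.2, 0, 0, 0, 0, 0, -0.045, -0.2, 0, 0, 0, 0, 0, 0]
  force: 40

```text
t: 13.02
eef_pos: [0.5525, 0.0159, 0.1327]
tool_rot: [-0.0, 0.541, 0.841, 0.0]
contact_force: [0.0, 0.4, -0.0]
gripper_width: 0.401
```

```bash
python3 s.py
```

```text
[0.55254189 0.01592498 0.13267112] 0.42829630550248105 [ 0.02519682  0.42663048 -0.00851844] [0.03662743 0.03578351 0.02909595] 0.4013993825762619 0.007539659233530454
```

Emit:
drive_tool:
  series: [-1, 0, 0, -1, 0, 0, -0.01, -1, 0, 0, 0, 0, 0, 0, -1, 0, 0, 0, 0, 0, 0, -1, 0, 0, 0, 0, 0, 0, -1, 0, 0, 0, 0, 0, 0]
  force: 40

```text
t: 13.65
eef_pos: [0.553, 0.0162, 0.134]
tool_rot: [0.0, 0.536, 0.844, 0.0]
contact_force: [3.8, 0.7, -1.8]
gripper_width: 0.159
```

```bash
python3 s.py
```

```text
[0.55304436 0.0161875  0.13396312] 0.43932747650119086 [ 3.7998887   0.72355194 -1.76735433] [ 0.32735276 -0.66921449  0.50611688] 0.1593207859721787 0.01763950072766966
```

The residual moment is +0.5 N m, which means the spanner still bears clockwise on the stop. I'll back off within the play and lift.

Emit:
drive_tool:
  series: [-1, 0, 0, 0, 0, 0, -0.03, -1, 0, 0, -3, 0, 0, 0, -1, 0, 0, -4, 0, 0, 0, -1, 0, 0, -5, 0, 0, 0, -1, 0, 0, -6, 0, 0, 0, -1, 0, 0, -10, 0, 0, 0, -1, 0, 0, -20, 0, 0, 0, -1, 0, 0, -20, 0, 0, 0, -1, 0, 0, 0, 0, 0, 0]

```text
t: 14.78
eef_pos: [0.5534, 0.0159, 0.2036]
tool_rot: [0.001, 0.524, 0.852, 0.001]
contact_force: [0.2, 0.0, -3.8]
gripper_width: 0.161
```

```bash
python3 s.py;  python3 - <<'E'
from h import *
import pickle
d={n:cam(n) for n in ('wrist','scene')}; pickle.dump(d,open('c5.pkl','wb'))
out=np.zeros((420,780,3),np.uint8)
out[:,:560]=d['wrist'][0]
out[:,560:780]=cv2.resize(d['scene'][0][180:264,238:282],(220,420),interpolation=cv2.INTER_CUBIC)
cv2.imwrite('pics/c5.png',out)
plan([((.4695,-.2775,.195),.065,9)],-1)
E
```

```text
[0.55337125 0.0159093  0.20357719] 0.4685792515784928 [ 0.24846732  0.00676039 -3.78154496] [ 0.00507819  0.02465629 -0.00474552] 0.16119695479247065 0.10223448976284627
[-1, -24.9, -22.9, 0.7, -0.0001, 0.0, 0.0448]
[-1, -25.9, -21.8, 0.7, -0.0001, 0.0, 0.0448]
[-1, -26.9, -20.6, 0.7, -0.0001, 0.0, 0.0448]
[-1, -27.8, -19.3, 0.7, -0.0001, 0.0, 0.0448]
[-1, -28.6, -18.1, 0.7, -0.0001, 0.0, 0.0448]
[-1, -29.4, -16.8, 0.7, -0.0001, 0.0, 0.0448]
[-1, -30.1, -15.4, 0.7, -0.0001, 0.0, 0.0448]
[-1, -30.8, -14.1, 0.7, -0.0001, 0.0, 0.0448]
[-1, -31.4, -12.7, 0.7, -0.0001, 0.0, 0.0448]
```

View pics/c5.png

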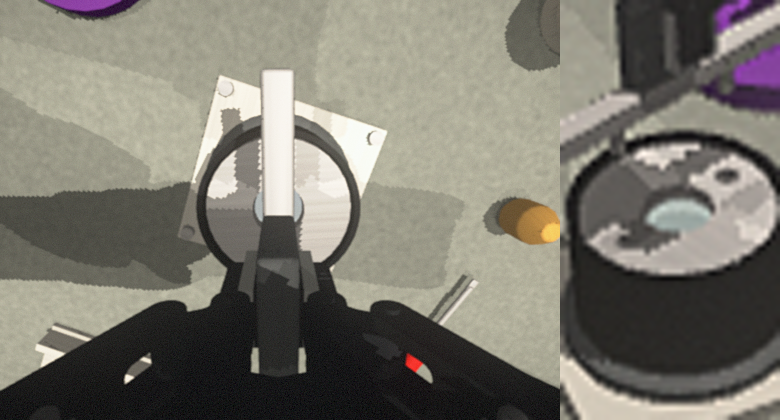

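Run:
```python
from h import *
import pickle
c=pickle.load(open('c5.pkl','rb'))['scene']
a=back((271.4-.4,215.2-.4),.086,c);b=back((251.4-.4,227.6-.4),.086,c);v=b-a
print(a,b,np.linalg.norm(v),np.arctan2(v[1],v[0]))
```

```text
[0.53775976 0.04421711 0.086     ] [ 0.56939853 -0.01449331  0.086     ] 0.0666927670735314 -1.0765188407273767
```

Emit:
drive_tool:
  series: [-1, -25, -23, 0.5, 0, 0, 0.045, -1, -26, -22, 0.5, 0, 0, 0.045, -1, -27, -20.5, 0.5, 0, 0, 0.045, -1, -28, -19, 0.5, 0, 0, 0.045, -1, -28.5, -18, 0.5, 0, 0, 0.045, -1, -29, -17, 0.5, 0, 0, 0.045, -1, -30, -15.5, 0.5, 0, 0, 0.045, -1, -31, -14, 0.5, 0, 0, 0.045, -1, -31.5, -12.5, 0.5, 0, 0, 0.045, -1, 0, 0, 0, 0, 0, 0, -1, 0, 0, 0, 0, 0, 0]

```text
t: 16.25
eef_pos: [0.4698, -0.2767, 0.1964]
tool_rot: [-0.001, 0.684, 0.73, -0.0]
contact_force: [0.4, 1.5, -3.2]
gripper_width: 0.157
```

```bash
python3 s.py
python3 - <<'E'
from h import *
plan([((.4695,-.2775,.10),.065,3),((.4695,-.2775,.074),.065,3)],-1)
E
```

```text
[ 0.46982049 -0.27673724  0.19644224] 0.06445658981060029 [ 0.36532907  1.50874875 -3.18273238] [ 0.03592596 -0.02287696 -0.01871501] 0.15720479222623257 0.33425901722418555
[-1, -0.3, -0.1, 32.1, -0.0004, -0.0005, -0.0002]
[-1, -0.3, -0.1, 32.1, -0.0004, -0.0005, -0.0002]
[-1, -0.3, -0.1, 32.1, -0.0004, -0.0005, -0.0002]
[-1, 0.0, 0.0, 8.7, 0.0, 0.0, 0.0]
[-1, 0.0, 0.0, 8.7, 0.0, 0.0, 0.0]
[-1, 0.0, 0.0, 8.7, 0.0, 0.0, 0.0]
```

Emit:
drive_tool:
  series: [-1, 0, 0, 32, 0, 0, 0, -1, 0, 0, 32, 0, 0, 0, -1, 0, 0, 32, 0, 0, 0, -1, 0, 0, 9, 0, 0, 0, -1, 0, 0, 9, 0, 0, 0, -1, 0, 0, 7, 0, 0, 0, -1, 0, 0, 2, 0, 0, 0, -1, 0, 0, 0, 0, 0, 0, -1, 0, 0, 0, 0, 0, 0]

```text
t: 17.38
eef_pos: [0.4705, -0.2777, 0.0748]
tool_rot: [0.0, 0.684, 0.729, 0.0]
contact_force: [-0.1, -0.1, -3.5]
gripper_width: 0.157
```

```bash
python3 s.py
```

```text
[ 0.47052032 -0.27770275  0.07476508] 0.06380780235730225 [-0.13230921 -0.05938724 -3.52224125] [ 0.0009695  -0.02758187  0.03283152] 0.1573041146706669 0.24858761982033795
```

Down the last millimetre, release and go up.

Emit:
drive_tool:
  series: [-1, 0, 0, 1, 0, 0, 0, -1, 0, 0, 0, 0, 0, 0, 0, 0, 0, 0, 0, 0, 0, 0.6, 0, 0, 0, 0, 0, 0, 0.6, 0, 0, 0, 0, 0, 0, 0.6, 0, 0, 0, 0, 0, 0, 0.6, 0, 0, -20, 0, 0, 0, 0.6, 0, 0, -50, 0, 0, 0, 0.6, 0, 0, -60, 0, 0, 0, 0.6, 0, 0, 0, 0, 0, 0]

```text
t: 18.62
eef_pos: [0.4732, -0.2787, 0.2082]
tool_rot: [0.005, 0.684, 0.729, 0.001]
contact_force: [-0.6, 0.7, 0.3]
gripper_width: 0.799
```

```bash
python3 s.py
python3 - <<'E'
from h import *
import pickle
d={n:cam(n) for n in ('wrist','top')}; pickle.dump(d,open('c6.pkl','wb'))
out=np.zeros((420,800,3),np.uint8)
out[:,:420]=d['wrist'][0][:,100:520]
out[:300,430:790]=cv2.resize(d['top'][0][160:280,150:294],(360,300),interpolation=cv2.INTER_CUBIC)
cv2.imwrite('pics/c6.png',out)
E
```

```text
[ 0.47315684 -0.27868505  0.20819846] 0.06379395471233217 [-0.55315021  0.74629485  0.29796552] [-0.01310642  0.00302995 -0.02003377] 0.7992516995448468 0.3359255233112032
```

View pics/c6.png

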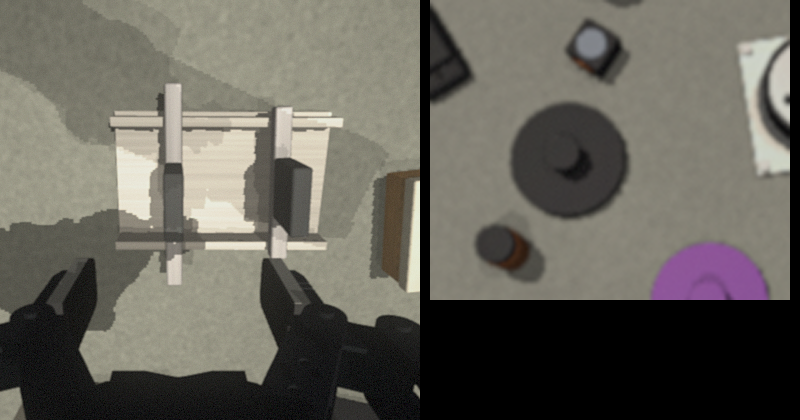

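The spanner lies across both rails at wrist-crop column 174, and the smaller one at column 283 hasn't moved. Next is the black cap: lid centre (569,159) and knob top (563,152) in the crop, with the jar lower left and the cube upper right.

Run:
```python
from h import *
import pickle
c=pickle.load(open('c6.pkl','rb'))['top']
print(back((205.3,223.3),.02,c),back((202.9,220.5),.06,c))
plan([((.4826,.2816,.2),1.25,11)],0.6)
```

```text
[0.48378578 0.28265509 0.02      ] [0.48467165 0.28279973 0.06      ]
[0.6, 50.7, 4.4, 0.3, 0.0, 0.0001, -0.1078]
[0.6, 49.9, 9.8, 0.3, 0.0, 0.0001, -0.1078]
[0.6, 48.6, 15.1, 0.3, 0.0, 0.0001, -0.1078]
[0.6, 46.7, 20.2, 0.3, 0.0, 0.0001, -0.1078]
[0.6, 44.2, 25.1, 0.3, 0.0, 0.0001, -0.1078]
[0.6, 41.2, 29.8, 0.3, 0.0, 0.0001, -0.1078]
[0.6, 37.8, 34.0, 0.3, 0.0, 0.0001, -0.1078]
[0.6, 33.9, 37.9, 0.3, 0.0, 0.0001, -0.1078]
[0.6, 29.6, 41.3, 0.3, 0.0, 0.0001, -0.1078]
[0.6, 25.0, 44.3, 0.3, 0.0, 0.0001, -0.1078]
[0.6, 20.1, 46.7, 0.3, 0.0, 0.0001, -0.1078]
```

Emit:
drive_tool:
  series: [0.6, 50, 4.5, 0, 0, 0, -0.108, 0.6, 50, 10, 0, 0, 0, -0.108, 0.6, 48.5, 15, 0, 0, 0, -0.108, 0.6, 46.5, 20, 0, 0, 0, -0.108, 0.6, 44, 25, 0, 0, 0, -0.108, 0.6, 41, 30, 0, 0, 0, -0.108, 0.6, 38, 34, 0, 0, 0, -0.108, 0.6, 34, 38, 0, 0, 0, -0.108, 0.6, 29.5, 41, 0, 0, 0, -0.108, 0.6, 25, 44, 0, 0, 0, -0.108, 0.6, 20, 46.5, 0, 0, 0, -0.108, 0.6, 0, 0, 0, 0, 0, 0]

```text
t: 20.23
eef_pos: [0.4799, 0.2844, 0.2019]
tool_rot: [-0.002, 0.155, 0.988, 0.001]
contact_force: [0.9, -0.8, -0.4]
gripper_width: 0.8
```

Emit:
drive_tool:
  series: [0.6, 0, 0, 0, 0, 0, 0, 0.6, 0, 0, 0, 0, 0, 0]

```text
t: 20.48
eef_pos: [0.4822, 0.2782, 0.2024]
tool_rot: [-0.0, 0.16, 0.987, -0.001]
contact_force: [-0.8, -0.2, 0.8]
gripper_width: 0.798
```

```bash
python3 s.py
python3 - <<'E'
from h import *
import pickle
c=cam('wrist'); pickle.dump(c,open('c7.pkl','wb')); im=c[0].copy()
for r,z in ((.0625,.02),(.016,.06)):
  pts=np.array([proj((.4835+r*np.cos(t),.2822+r*np.sin(t),z),c) for t in np.linspace(0,6.28,90)])
  cv2.polylines(im,[(pts+.5).astype(int)],True,(0,0,255),1)
cv2.imwrite('pics/c7.png',im)
plan([((.4835,.2822,.1),1.25,2),((.4835,.2822,.047),1.25,3)],0.6)
E
```

```text
[0.48218724 0.27816367 0.20240068] 1.249599988143958 [-0.75109851 -0.15197918  0.80117224] [-0.0703444  -0.00173371 -0.03009879] 0.7975758882486664 0.2732646759220532
[0.6, 0.1, 2.1, 51.4, -0.0008, -0.0001, -0.0002]
[0.6, 0.1, 2.1, 51.4, -0.0008, -0.0001, -0.0002]
[0.6, 0.0, 0.0, 17.7, 0.0, 0.0, 0.0]
[0.6, 0.0, 0.0, 17.7, 0.0, 0.0, 0.0]
[0.6, 0.0, 0.0, 17.7, 0.0, 0.0, 0.0]
```

View pics/c7.png

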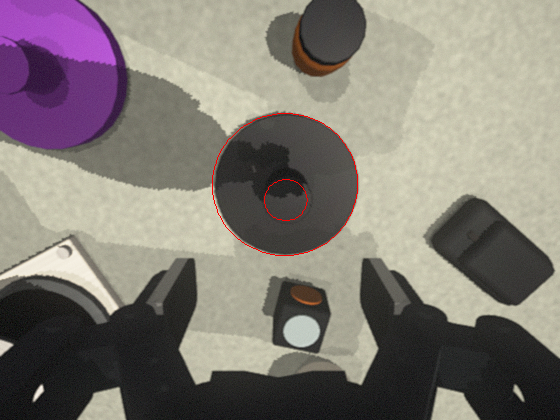

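The predicted circles sit on the cap's lid and knob (lid centre at about (285,184)), so I can descend. The amber jar (330,35) and the cube (300,315) are well clear of the jaws.

Emit:
drive_tool:
  series: [0.6, 0, 2, 50, 0, 0, 0, 0.6, 0, 2, 50, 0, 0, 0, 0.6, 0, 0, 25, 0, 0, 0, 0.6, 0, 0, 18, 0, 0, 0, 0.6, 0, 0, 9, 0, 0, 0, 0.6, 0, 0, 0, 0, 0, 0, -1, 0, 0, 0, 0, 0, 0, -1, 0, 0, 0, 0, 0, 0, -1, 0, 0, 0, 0, 0, 0, -1, 0, 0, 0, 0, 0, 0, -1, 0, 0, 0, 0, 0, 0, -1, 0, 0, 0, 0, 0, 0]
  force: 40

```text
t: 22.02
eef_pos: [0.4839, 0.2843, 0.0523]
tool_rot: [0.001, 0.159, 0.987, 0.0]
contact_force: [-0.9, -1.3, 6.7]
gripper_width: 0.36
```

```bash
python3 s.py
```

```text
[0.48393815 0.28428058 0.05231225] 1.2519394904062882 [-0.91335879 -1.25060027  6.71014617] [-0.15206067  0.14020404 -0.01815945] 0.3600494039470481 0.10294827504125308
```

Emit:
drive_tool:
  series: [-1, 0, 0, -10, 0, 0, 0, -1, 0, 0, -30, 0, 0, 0, -1, 0, 0, -45, 0, 0, 0, -1, 0, 0, -45, 0, 0, 0, -1, 0, 0, -20, 0, 0, 0, -1, 0, 0, 0, 0, 0, 0, -1, 0, 0, 0, 0, 0, 0]

```text
t: 22.9
eef_pos: [0.4827, 0.2829, 0.1996]
tool_rot: [-0.001, 0.159, 0.987, -0.001]
contact_force: [-0.4, -0.5, -2.2]
gripper_width: 0.361
```

```bash
python3 s.py
python3 - <<'E'
from h import *
plan([((.5537,.0157,.2),1.25,8)],-1)
E
```

```text
[0.48265282 0.28290588 0.1995738 ] 1.251822062697634 [-0.44206001 -0.49311446 -2.1758187 ] [-0.01327167  0.04889351  0.00904731] 0.3609995025801665 0.263693619946347
[-1, -18.9, -28.9, -0.0, -0.0003, -0.0002, 0.0002]
[-1, -18.9, -28.9, -0.0, -0.0003, -0.0002, 0.0002]
[-1, -18.9, -28.9, -0.0, -0.0003, -0.0002, 0.0002]
[-1, -18.9, -28.9, -0.0, -0.0003, -0.0002, 0.0002]
[-1, -18.9, -28.9, -0.0, -0.0003, -0.0002, 0.0002]
[-1, -18.9, -28.9, -0.0, -0.0003, -0.0002, 0.0002]
[-1, -18.9, -28.9, -0.0, -0.0003, -0.0002, 0.0002]
[-1, -19.0, -28.9, -0.0, -0.0003, -0.0002, 0.0002]
```

Emit:
drive_tool:
  series: [-1, -19, -29, 0, 0, 0, 0, -1, -19, -29, 0, 0, 0, 0, -1, -19, -29, 0, 0, 0, 0, -1, -19, -29, 0, 0, 0, 0, -1, -19, -29, 0, 0, 0, 0, -1, -19, -29, 0, 0, 0, 0, -1, -19, -29, 0, 0, 0, 0, -1, -19, -29, 0, 0, 0, 0, -1, 0, 0, 0, 0, 0, 0, -1, 0, 0, 0, 0, 0, 0, -1, 0, 0, 0, 0, 0, 0]

```text
t: 24.28
eef_pos: [0.5544, 0.0173, 0.2008]
tool_rot: [-0.001, 0.158, 0.987, 0.0]
contact_force: [0.3, -0.4, -2.4]
gripper_width: 0.362
```

```bash
python3 s.py
python3 - <<'E'
from h import *
import pickle
plan([((.5537,.0157,.155),1.25,2)],-1)
E
```

```text
[0.55440854 0.01733123 0.20077378] 1.2542103523190293 [ 0.28197438 -0.35354589 -2.42439077] [0.05305577 0.00831896 0.00596114] 0.36181751279803154 0.7918922295063715
[-1, 0.1, -0.9, 22.9, 0.0001, -0.0006, 0.0021]
[-1, 0.1, -0.9, 22.9, 0.0001, -0.0006, 0.0021]
```

Emit:
drive_tool:
  series: [-1, 0, -1, 20, 0, 0, 0, -1, 0, -0.8, 20, 0, 0, 0, -1, 0, 0, 8, 0, 0, 0, -1, 0, 0, 0, 0, 0, 0, -1, 0, 0, 0, 0, 0, 0]

```text
t: 24.9
eef_pos: [0.5549, 0.0144, 0.1537]
tool_rot: [0.0, 0.159, 0.987, 0.0]
contact_force: [0.7, 0.3, -1.0]
gripper_width: 0.364
```

```bash
python3 s.py
python3 - <<'E'
from h import *
d={n:cam(n) for n in ('wrist','scene')}
_,p,R=cur()
im=d['wrist'][0].copy()
for r,z in ((.0625,p[2]-.0123-.02),):
  pts=np.array([proj((p[0]+r*np.cos(t),p[1]+r*np.sin(t),z),d['wrist']) for t in np.linspace(0,6.28,90)])
  cv2.polylines(im,[(pts+.5).astype(int)],True,(0,0,255),1)
out=np.zeros((420,800,3),np.uint8); out[:,:420]=im[:,70:490]
out[:360,430:790]=cv2.resize(d['scene'][0][190:280,217:307],(360,360),interpolation=cv2.INTER_CUBIC)
cv2.imwrite('pics/c8.png',out)
E
```

```text
[0.55485465 0.01442841 0.1536898 ] 1.2521067926994254 [ 0.70238842  0.31879739 -0.98026483] [ 0.00754976  0.00209296 -0.01506854] 0.3638005560030903 0.7467365972740052
```

View pics/c8.png

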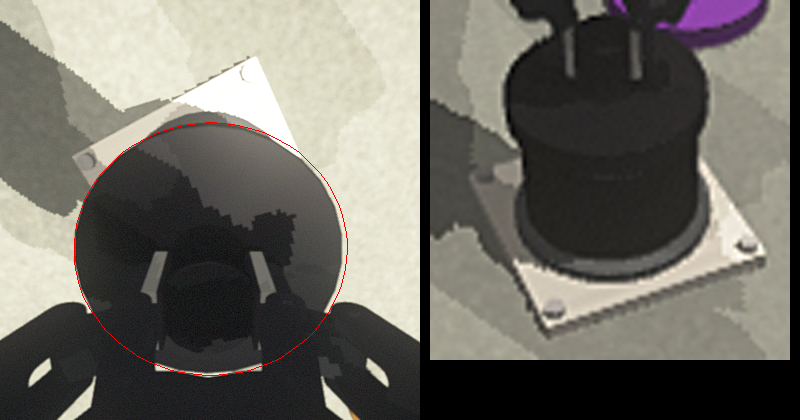

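Scene crop: the cap is level and centred just above the tube. In the wrist view its edge follows the predicted circle to within about 2 px. I'll correct about 1.5 mm and lower it.

Emit:
drive_tool:
  series: [-1, 1.5, 0.8, 4, 0, 0, 0, -1, 0, 0, 5, 0, 0, 0, -1, 0, 0, 5, 0, 0, 0, -1, 0, 0, 4, 0, 0, 0, -1, 0, 0, 4, 0, 0, 0, -1, 0, 0, 0, 0, 0, 0]

```text
t: 25.75
eef_pos: [0.553, 0.0154, 0.1309]
tool_rot: [-0.0, 0.159, 0.987, -0.0]
contact_force: [0.2, -0.2, -1.8]
gripper_width: 0.362
```

Emit:
drive_tool:
  series: [-1, 0, 0, 3, 0, 0, 0, -1, 0, 0, 2, 0, 0, 0, -1, 0, 0, 1, 0, 0, 0, -1, 0, 0, 0, 0, 0, 0]

```text
t: 26.25
eef_pos: [0.5533, 0.0154, 0.1262]
tool_rot: [0.0, 0.159, 0.987, -0.0]
contact_force: [-4.4, -1.0, 7.7]
gripper_width: 0.359
```

The TCP is at z = 0.1262, against 0.1263 expected for the lid on the rim, with about 8 N of contact. The cap is seated, so I release and retreat.

Emit:
drive_tool:
  series: [0.0, 0, 0, 0, 0, 0, 0, 0.6, 0, 0, 0, 0, 0, 0, 0.6, 0, 0, 0, 0, 0, 0, 0.6, 0, 0, 0, 0, 0, 0, 0.6, 0, 0, -20, 0, 0, 0, 0.6, 0, 0, -50, 0, 0, 0, 0.6, 0, 0, -50, 0, 0, 0, 0.6, 50, -10, -20, 0, 0, 0, 0.6, 50, -10, -20, 0, 0, 0, 0.6, 20, 0, 0, 0, 0, 0, 0.6, 0, 0, 0, 0, 0, 0, 0.6, 0, 0, 0, 0, 0, 0]

```text
t: 27.75
eef_pos: [0.4339, 0.0339, 0.286]
tool_rot: [0.001, 0.159, 0.987, 0.0]
contact_force: [0.8, -0.1, -0.3]
gripper_width: 0.8
```

```bash
python3 s.py
python3 - <<'E'
from h import *
d={n:cam(n) for n in ('top','scene')}
s=d['scene'][0].copy()
for r,z in ((.0625,.094),(.0625,.074)):
  pts=np.array([proj((.5535+r*np.cos(t),.0157+r*np.sin(t),z),d['scene']) for t in np.linspace(0,6.28,90)])
  cv2.polylines(s,[(pts+.5).astype(int)],True,(0,0,255),1)
out=np.zeros((600,800,3),np.uint8); out[:420,:560]=s
out[420:,:560]=cv2.resize(d['top'][0][150:240,180:460],(560,180)); 
out[:400,570:790]=cv2.resize(d['scene'][0][190:270,235:279],(220,400),interpolation=cv2.INTER_CUBIC)
cv2.imwrite('pics/c9.png',out)
E
```

```text
[0.4338525  0.0339479  0.28598787] 1.2518136937949975 [ 0.77623328 -0.09563848 -0.34332575] [ 0.04027488 -0.03306001  0.0385189 ] 0.7997646916182928 0.9417020951042658
```

View pics/c9.png

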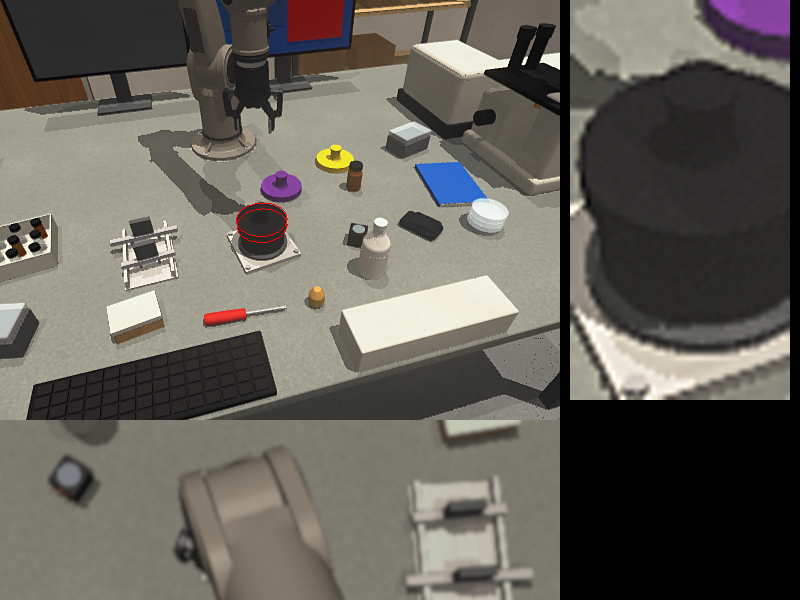

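The cap sits level, and the circles predicted for a fully seated cap fall on it at about (262,225). The spanner lies on both rails beside the smaller one, and nothing else has moved.

```bash
python3 -c "
from station import bot
print(bot.hand_in())"
```

```text
the job is handed in; nothing more can be done
None
```

The job is handed in at about 28 s of the 72 s allowed; no verdict was reported.

**What was done:** I set both prongs of the larger spanner in the ring's holes with no contact force on entry. I then turned the ring clockwise to its stop and laid the spanner back across both rails. Last, I put the black dust cap down on the tube and let go.

**What the checks showed:**
- **Ring home:** the turning moment jumped from about 0.15 to 2.4 N m at the stop. Before-and-after pictures show the holes turned by about 1.02 rad. I had no direct reading of the ring's angle, so "fully home" rests on those two.
- **Cap down:** the tool stopped at z = 0.1262 m with about 8 N of contact, against 0.1263 m expected for the lid on the rim. The last picture shows the cap level and in the predicted outline.
- **Everything else:** the smaller spanner, both coloured look-alike caps and the bystanders looked unmoved in the last pictures.

**What disagreed:**
- The wrist camera placed the port about 1.8 mm in y from where the top and scene cameras put it. I corrected by relative offsets.
- At the stop the spanner twisted about 0.1 rad in the pads, so I released, realigned and re-gripped before lifting it out.

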